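Mount the index sleeve on the painting turntable and zero it at its switch

TASK

Slide the aluminium sleeve with the side arm over the painting turntable's upright spindle, notched rim down, and work it round until its notches drop over the spindle's hidden cross pin and it sits fully home, with its arm still clear of the roller switch; do not ram it down. Then swing the arm anticlockwise (seen from above), turning the spindle with it, against the switch's roller just until the switch clicks, never pushing the lever deep into its overtravel, and let go, leaving the sleeve home with its arm by the roller. Leave the three paint bottles, the tape roll and the mixing cup standing where they are.

Things in the scene. Friction and masses are not known exactly. Their poses are not given: they have to be found in the camera images.
- sleeve: bare aluminium tube standing upright, 100 mm high, outside diameter 48, bore 31 mm, 380 g. A flat side arm (12 mm wide, 27 to 43 mm above the lower rim, its end 113 mm from the axis) points along the sleeve's +x; above it the round tube can be gripped from any direction. Two notches in the lower rim, 16 mm wide, 14 mm deep: under the arm and opposite. Origin: centre of the lower rim; z up
- sleeve_arm (a point): point in the sleeve's arm, 105 mm out from the tube's axis and 35 mm above the lower rim
- seat (a point): centre of the round steel seat on the spindle's axis, 60 mm above the table, where the sleeve's lower rim rests when home. Its axes are the turntable's: +x points to the switch, z up. The turntable is a fixed grey box 150 x 150 mm, 50 mm high, with a 66 mm wide foot under the switch
- pin (a point): middle of the cross pin (8 mm diameter, 44 mm long) through the spindle, 6 mm above the seat. The axes are the turntable's, not the pin's: the end that the arm should cover points between -1.9 and -0.7 rad about z from the turntable's +x, just where is not measured. A sleeve whose notches miss it rests 10 mm too high; within about 0.1 rad (less if held off-centre) it drops home
- spindle_top (a point): top of the upright steel spindle, 28 mm in diameter, 92 mm above the seat; its last 12 mm taper to 16 mm diameter. A brake of about 0.25 N m holds it from turning: the sleeve's weight does not turn it, a firm grip on the seated sleeve or a push on its arm does
- roller (a point): centre of the switch's roller (18 mm diameter, 20 mm high) on a lever 45 mm long; at rest 105 mm from the spindle's axis on the turntable's +x side, 35 mm above the seat, level with the arm of a seated sleeve. An arm swung anticlockwise meets it at about -0.14 rad from the turntable's +x; it may spring back a little when let go
- lever (a joint): angle of the roller lever (rad) about an upright pivot 150 mm from the spindle on the turntable's +x side; 0 at rest, pointing to the spindle, growing as the roller is pushed anticlockwise round the spindle. It clicks at 0.12 (roller moved 5 mm); harmful overtravel begins at 0.42 (18 mm); dead stop 0.6. Sprung: 0.4 N at the roller at rest, 1.5 N at 0.4
- bottle_near: yellow paint bottle with blue cap, 64 mm diameter, 170 mm high, upright, between sleeve and turntable at the back; origin under its centre. Bystander.
- bottle_mid: green paint bottle, same size, farther right. Bystander.
- bottle_left: red paint bottle, same size, left of the turntable. Bystander.
- tape: roll of yellow masking tape lying flat, 100 mm diameter, 25 mm high, in front, between sleeve and turntable. Bystander.
- mixcup: white mixing cup, 72 mm across, 80 mm high, left of the turntable. Bystander.
Things that resemble listed ones, but are neither listed nor needed, are in the scene too. Leave any purple look-alike of the sleeve alone.

How it is judged (in metres and radians):
On the way, in this order (a step that is already met when the one before it is completed fails the run):
1. the sleeve sits fully home on the seat, upright, with the switch's lever still at rest (z of sleeve in the frame of seat between -0.004 and 0.004 m and horizontal distance between sleeve and seat below 0.004 m and angle between sleeve's own z axis and vertical below 0.07 rad and value of joint lever below 0.05 rad), for 0.2 s.
2. with the sleeve home, its arm holds the roller lever past the click (z of sleeve in the frame of seat below 0.004 m and horizontal distance between sleeve and seat below 0.004 m and value of joint lever between 0.12 and 0.42 rad and contact force between sleeve and lever above 0.1 N), for 0.1 s.
At the end, for the whole second after the job is handed in: the sleeve is home on the seat (rim within 4 mm of the seat, 4 mm of the axis, upright within 4 degrees), at rest and released, its arm end within 35 mm of the roller's centre and the lever below 0.42 rad (z of sleeve in the frame of seat between -0.004 and 0.004 m and horizontal distance between sleeve and seat below 0.004 m and angle between sleeve's own z axis and vertical below 0.07 rad and distance between sleeve_arm and roller below 0.035 m and value of joint lever below 0.42 rad and linear speed of sleeve below 0.02 m/s); the robot touches nothing.
It fails at once if the roller lever is pushed into its overtravel (beyond 0.42 rad) (value of joint lever above 0.42 rad).
It fails at once if the sleeve is rammed onto the turntable (more than 60 N) (contact force between sleeve and turntable above 60 N).
It fails at once if a bottle, the tape roll or the cup is shifted by more than 30 mm (distance of any of bottle_near, bottle_mid, bottle_left, tape, mixcup from where it was at the start of the episode above 0.03 m).
It also fails if it takes over 67 s, if anything falls off the work surface, if the arm or the gripper's body presses on something with over 40 N, if the wrist force passes 120 N, or if a joint passes its speed limit or range.

ROBOT

A 6-joint arm with a two-finger parallel gripper is mounted at the origin on the work surface. World frame = base frame: x ahead of the robot, y to its left, z up, the work surface at z = 0. Lengths are in m, angles in degrees, forces in N, time in s.
With the tool pointing down it reaches from about 0.4 to 0.825 m from the base axis. Payload 7 kg.
Tool frame: the origin (TCP) lies at the very end of the fingers, on their centre line; the grasp point (between the pads) lies 19 mm behind it (ctrl.hold_point_z is the distance from the TCP to the grasp point, in m); z points along the fingers, y is the line along which they close (so a half turn about z gives the same grasp; the last joint's range is limited). The gripper opens to 88 mm and grips with 3 to 60 N. Pads are 19 mm wide; open, the fingers measure 130 mm over their backs; the gripper's body (78 mm by 193 mm) begins 47 mm behind the grasp point.
Start: joints at [87.267, 20.546, 0.682, 0, -70.136, -16.507], TCP at [0.222, 0.637, 0.227] pointing down, gripper open.
Joint ranges: [-176.03, 176.03], [-82.01, 121.73], [-58.28, 71.71], [-173.87, 95.51], [-174.79, -0.11], [-173.66, 173.66]. Speed limits (degrees/s): [136.94, 136.94, 172.46, 180, 180, 180].

INTERFACE

Orientations are given as [roll, pitch, yaw] about the fixed x, y, z axes, in that order (R = Rz(yaw) Ry(pitch) Rx(roll)).
In Python, from plant import sensors, viewer, workorder, ctrl gives the robot as it stands.
- The arm moves only by the shell command python3 -m pendant 'ROWS'. ROWS is JSON, a list of rows, each a list of 3 entries, a list of its own where there are three numbers: the opening, from -1 (shut) to 1 (fully open), so that 0 is half open, then the shift along the tool's x, y, z in m, then the turn, a rotation vector about the tool's x, y, z in degrees. A call has 1 to 10 rows; each row is the pose to reach, as a shift and turn from the pose commanded when the call began, along the tool's axes at that moment; what a row does not reach only later rows make up. A row lasts 1/12 s, in which the tool goes at most 41.7 mm and 7.16 degrees, less where a joint would pass 70% of its speed; a pose out of reach is approached as far as the arm can. A call with a gripper value outside its range is refused whole. The fingers move at their own pace and stop on an object; the grip force is fixed at half the most. Time passes only in rows, so rows that repeat a pose let the fingers close. It gives the time, the measured TCP pose, the force, the opening and the grip force at its end, in the units of the state.
- sensors.get_obs(): the state, without advancing time (a new reading comes with each control period).
- viewer.snapshot(name): name is "side" or "top" or "wrist"; returns the picture (420x560x3 uint8, red, green, blue); there is no depth.
- viewer.camera_params(name): a dict with "fx", "fy", "cx", "cy" (pixels), "dist" ([k1, k2, p1, p2, k3] as OpenCV has them; the pictures are not rectified), "extrinsics" (4x4, takes a point from world to camera coordinates). Camera axes: x right, y up, looking along -z (the intrinsics and any distortion apply to the point x, -y, -z); pixel columns grow to the right and rows downward; lengths in m; the calibration is good to about 2 mm. A picture is of the moment at which its call begins: read the wrist's pose just before it. camera_params takes no time and is no camera call; for the wrist camera it gives the pose at the moment of the call.
- workorder.close_job(): hands the job in; it is judged then, once.
The state is a dict: "clock": time; "joint_pos": joint angles; "qvel": joint speeds; "tau": joint torques, N m; "tool_pos": TCP position; "orientation": TCP orientation; "force": force on the tool from outside, world axes, zero at the start; "moment": the same for the moment, N m; "opening": finger opening in m; "gripper_force": force on a finger pad.
Only numpy, scipy, OpenCV 4.12 (cv2) and the standard library are available. Lean on these libraries where they do the work, as an engineer would, in place of code of your own. Each camera call takes 0.05 s, during which the arm holds its last target. There are 200 camera calls.

## Working session

There is one attempt and no reset: what is moved stays moved. The work goes in short steps, Python scripts to look and compute and a shell command to move; the robot and the scene stay as the last step left them, time stands still between calls to the robot, and variables do not carry over. Pictures are saved under pics/ and viewed, at most 14 in all, crops included, and the job is handed in when it is done.

```bash
mkdir -p pics && ls && python3 - <<'E'
from plant import sensors, viewer, ctrl
import cv2,numpy as np
o=sensors.get_obs();print(o['clock'],o['tool_pos'],o['orientation'],o['opening'],ctrl.hold_point_z)
for n in("top","side","wrist"):
    p=viewer.camera_params(n);im=viewer.snapshot(n)
    cv2.imwrite(f'pics/{n}0.png',im[:,:,::-1]);print(n,{k:np.round(v,3).tolist() for k,v in p.items()})
E
```

```text
pics
0.0 [0.22230395 0.63683577 0.22563733] [ 1.79906466e+02 -9.63220922e-03 -1.92447720e+01] 0.08786778873695539 0.0188
top {'fx': 536.234, 'fy': 536.234, 'cx': 275.62, 'cy': 201.75, 'dist': [0.051, 0.0, 0.0, 0.0, 0.0], 'extrinsics': [[-0.006, -1.0, -0.001, 0.049], [0.998, -0.006, 0.066, -0.552], [-0.066, -0.0, 0.998, -1.674], [0.0, 0.0, 0.0, 1.0]]}
side {'fx': 497.164, 'fy': 497.164, 'cx': 275.151, 'cy': 210.919, 'dist': [-0.123, 0.0, 0.0, 0.0, 0.0], 'extrinsics': [[0.957, -0.29, -0.016, -0.512], [0.166, 0.503, 0.848, -0.22], [-0.238, -0.814, 0.53, -1.31], [0.0, 0.0, 0.0, 1.0]]}
wrist {'fx': 304.766, 'fy': 304.766, 'cx': 277.747, 'cy': 207.06, 'dist': [-0.041, 0.0, 0.0, 0.0, 0.0], 'extrinsics': [[-0.329, -0.944, 0.002, 0.674], [0.911, -0.318, -0.263, 0.033], [0.249, -0.084, 0.965, -0.39], [0.0, 0.0, 0.0, 1.0]]}
```

View pics/top0.png

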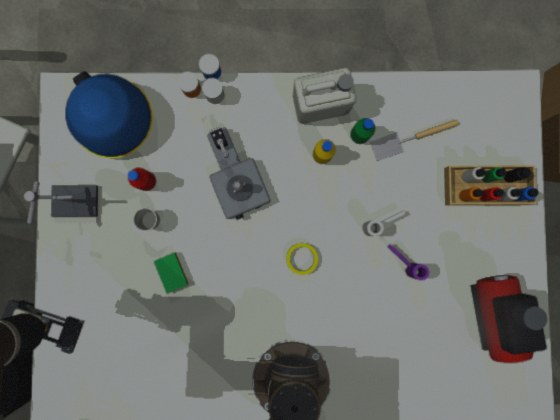

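View pics/side0.png

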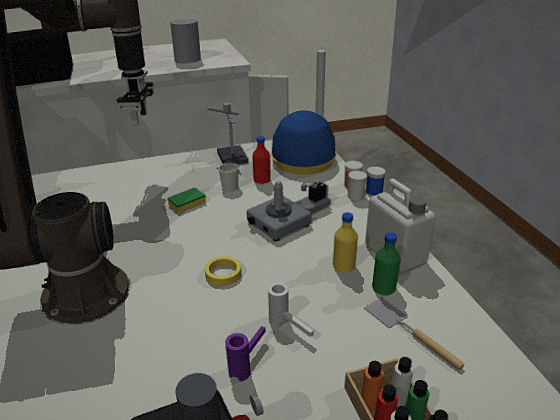

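The top view shows the sleeve at about (375,228) with its arm to (405,212), the spindle at (240,188), and the switch at (220,135). Purple is the look-alike.

```bash
cat > h.py <<'E'
import numpy as np,cv2
from plant import viewer,sensors
def cam(n):
    p=viewer.camera_params(n);K=np.array([[p['fx'],0,p['cx']],[0,p['fy'],p['cy']],[0,0,1.]])
    return K,np.array(p['dist'],float),np.diag([1,-1,-1.])@np.array(p['extrinsics'])[:3]
def proj(c,P):
    K,d,E=c;return cv2.projectPoints(np.array(P,float).reshape(-1,3),cv2.Rodrigues(E[:,:3])[0],E[:,3],K,d)[0][:,0]
def ray(c,uv):
    K,d,E=c;q=cv2.undistortPoints(np.array(uv,float).reshape(-1,1,2),K,d)[:,0]
    R=E[:,:3];return -R.T@E[:,3],np.c_[q,np.ones(len(q))]@R
def plane(c,uv,z):
    C,D=ray(c,uv);return C+D*((z-C[2])/D[:,2])[:,None]
def meet(rs):
    A=0;b=0
    for C,d in rs:
        d=d/np.linalg.norm(d);M=np.eye(3)-np.outer(d,d);A=A+M;b=b+M@C
    return np.linalg.solve(A,b)
E
python3 - <<'E'
from h import *
im=cv2.imread('pics/top0.png');s=cv2.imread('pics/side0.png')
z=lambda i,x,y,w,h,f:cv2.resize(i[y:y+h,x:x+w],None,fx=f,fy=f,interpolation=cv2.INTER_CUBIC)
a=z(im,195,120,80,105,5);b=z(im,355,200,60,45,6)
c=z(s,240,170,100,75,4);d=z(s,260,275,60,65,4)
out=np.zeros((600,800,3),np.uint8)
out[:525,:400]=a;out[:270,400:760]=b;out[290:590,400:800]=c
cv2.imwrite('pics/crop1.png',out);cv2.imwrite('pics/crop2.png',z(s,255,275,70,70,6))
E
```

```text
(no output)
```

View pics/crop1.png

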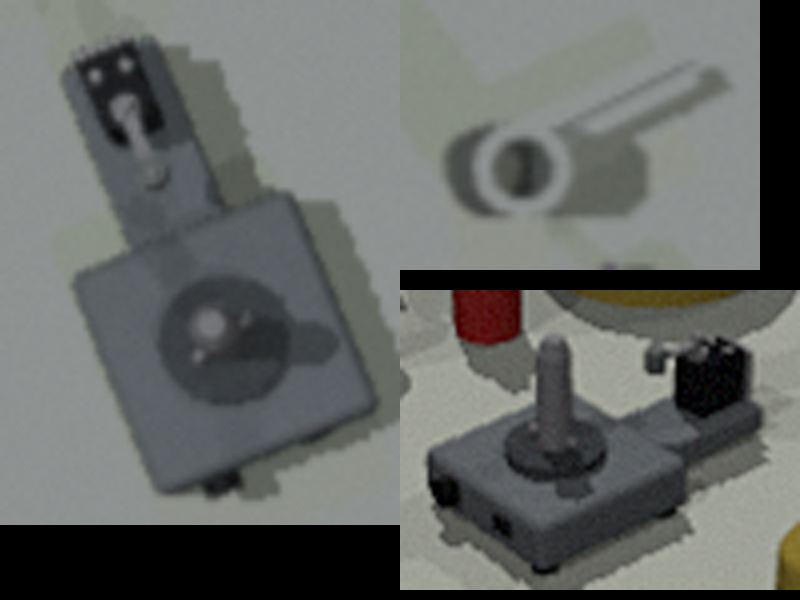

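The crop shows the spindle top at (237.4,185), the pin ends at (234.4,191) and (244.4,183), and the roller at (225.6,155.6). The sleeve's top ring is at (375.3,228) and its arm tip at (405,211).

```bash
python3 - <<'E'
from h import *
c=cam('top');s=cam('side');A=lambda v:np.degrees(np.arctan2(v[1],v[0]))
g=lambda u,v,z:plane(c,[[u,v]],z)[0]
sp=g(237.4,185,.15);ro=g(225.6,155.6,.105);pv=g(219.4,142,.105)
p1=g(234.4,191,.066);p2=g(244.4,183,.066)
print('sp',sp,'roller',ro,'piv',pv,'tt yaw',A(ro-sp),A(pv-sp),np.linalg.norm((ro-sp)[:2]))
print('pin mid',(p1+p2)/2,'ang',A(p1-p2),A(p2-p1))
sl=g(375.3,228,.1);ti=g(404.5,211.5,.043);print('sleeve',sl,'arm',A(ti-sl),np.linalg.norm((ti-sl)[:2]))
# side checks: spindle top (278.5,183.. crop px 555,338 -> 240+155/4,170+48/4)
print('side proj sp',proj(s,[sp]),'sleeve',proj(s,[sl]))
for n,uv,z in(('red',(147,175),.16),('cup',(147,216),.08),('yel',(327,147),.17),('grn',(369,125),.17),('tape',(303,259),.025)):print(n,g(*uv,z).round(3))
o=sensors.get_obs();print(o['tool_pos'])
w=cam('wrist');print('wrist rel',proj(w,[sp,sl]))
R=cv2.Rodrigues(np.array([0,0,0.]))[0]
E
```

```text
sp [0.5933236  0.15663033 0.15      ] roller [0.68676088 0.19517207 0.105     ] piv [0.72811877 0.21379578 0.105     ] tt yaw 22.4155516083918 22.981375425882103 0.10107417919049215
pin mid [0.59537354 0.15651111 0.066     ] ang 128.53261883543684 -51.46738116456316
sleeve [ 0.46661234 -0.25172132  0.1       ] arm -63.108094037330645 0.11383521726091184
side proj sp [[277.88025382 182.95291893]] sleeve [[277.73415576 289.59059534]]
red [0.623 0.417 0.16 ]
cup [0.508 0.435 0.08 ]
yel [ 0.7   -0.104  0.17 ]
grn [ 0.763 -0.226  0.17 ]
tape [ 0.373 -0.039  0.025]
[0.22234233 0.63694404 0.22583781]
wrist rel [[ 150.60159404  393.22623026]
 [-313.34918366  606.37411286]]
```

View pics/crop2.png

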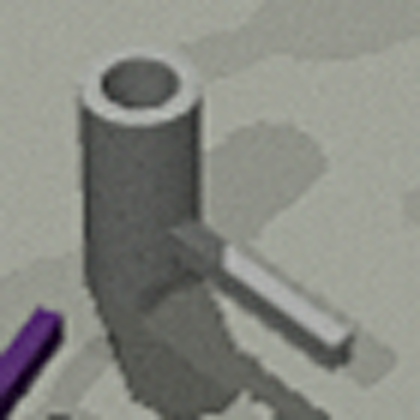

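```bash
cat >> h.py <<'E'
from scipy.spatial.transform import Rotation as Ro
def go(*T):
    """print rows' shift(mm)/turn for targets (x,y,z,yaw) from the current pose"""
    o=sensors.get_obs();R=Ro.from_euler('xyz',o['orientation'],degrees=True);p=np.array(o['tool_pos'])
    for x,y,z,yaw in T:
        Q=Ro.from_euler('xyz',[180,0,yaw],degrees=True)
        print('shift',R.inv().apply(np.array([x,y,z])-p).round(4).tolist(),'turn',(R.inv()*Q).as_rotvec(degrees=True).round(2).tolist())
E
python3 - <<'E'
from h import *
K,d,E=cam('wrist');o=sensors.get_obs();R=Ro.from_euler('xyz',o['orientation'],degrees=True)
print('cam in tool',R.inv().apply(-E[:,:3].T@E[:,3]-o['tool_pos']),'axis',R.inv().apply(E[2,:3]))
go((.5,.35,.25,-50),(.55,.0,.25,-80),(.467,-.252,.25,-80))
E
```

```text
cam in tool [ 0.07004292  0.00018623 -0.1579817 ] axis [-2.62794241e-01  9.38923240e-04  9.64851442e-01]
shift [0.3567, 0.1794, -0.0239] turn [0.07, -0.03, 30.76]
shift [0.5193, 0.4934, -0.0235] turn [0.06, -0.05, 60.76]
shift [0.524, 0.7587, -0.0231] turn [0.06, -0.05, 60.76]
```

```bash
python3 - <<'E'
from h import *
go((.594,.1565,.25,-65))
E
```

```text
shift [0.5092, 0.3311, -0.0237] turn [0.07, -0.04, 45.76]
```

```bash
python3 -m pendant '[[1,[0.03,0.02,-0.023],[0,0,4]],[1,[0.06,0.04,-0.023],[0,0,9]],[1,[0.09,0.06,-0.023],[0,0,14]],[1,[0.12,0.08,-0.023],[0,0,19]],[1,[0.15,0.10,-0.023],[0,0,23]],[1,[0.18,0.12,-0.023],[0,0,28]],[1,[0.21,0.14,-0.023],[0,0,33]],[1,[0.24,0.16,-0.023],[0,0,38]],[1,[0.27,0.18,-0.023],[0,0,42]],[1,[0.30,0.20,-0.023],[0,0,45.76]]]' && python3 - <<'E'
from h import *
go((.594,.1565,.25,-65))
E
```

```text
clock: 0.98
tool_pos: [0.4404, 0.3479, 0.2496]
orientation: [180.0, 0.0, -65.2]
force: [-0.1, 0.3, 0.6]
opening: 0.0871
gripper_force: 0.0
shift [0.2382, -0.0591, -0.0005] turn [0.01, 0.0, -0.2]
```

```bash
python3 -m pendant '[[1,[0.035,-0.009,0],[0,0,0]],[1,[0.07,-0.018,0],[0,0,0]],[1,[0.105,-0.026,0],[0,0,0]],[1,[0.14,-0.035,0],[0,0,0]],[1,[0.175,-0.044,0],[0,0,0]],[1,[0.21,-0.053,0],[0,0,0]],[1,[0.238,-0.059,0],[0,0,0]],[1,[0.238,-0.059,0],[0,0,0]],[1,[0.238,-0.059,0],[0,0,0]]]' && python3 - <<'E'
from h import *
o=sensors.get_obs();print(o['tool_pos']);c=cam('wrist');im=viewer.snapshot('wrist')[:,:,::-1]
cv2.imwrite('pics/w1.png',im);cv2.imwrite('pics/w1b.png',cv2.resize(im,(800,600),interpolation=cv2.INTER_CUBIC))
print(proj(c,[[.5933,.1566,.152],[.687,.195,.105],[.595,.1565,.066]]))
import pickle;pickle.dump(c,open('c1.pkl','wb'))
E
```

```text
clock: 1.73
tool_pos: [0.5943, 0.1572, 0.2488]
orientation: [179.9, -0.0, -65.2]
force: [0.6, -0.3, 0.3]
opening: 0.0878
gripper_force: 0.0
[0.59430079 0.15720733 0.24877781]
[[278.11363191 208.15350939]
 [178.45080583 191.57388805]
 [276.61135827 187.39547927]]
```

View pics/w1b.png

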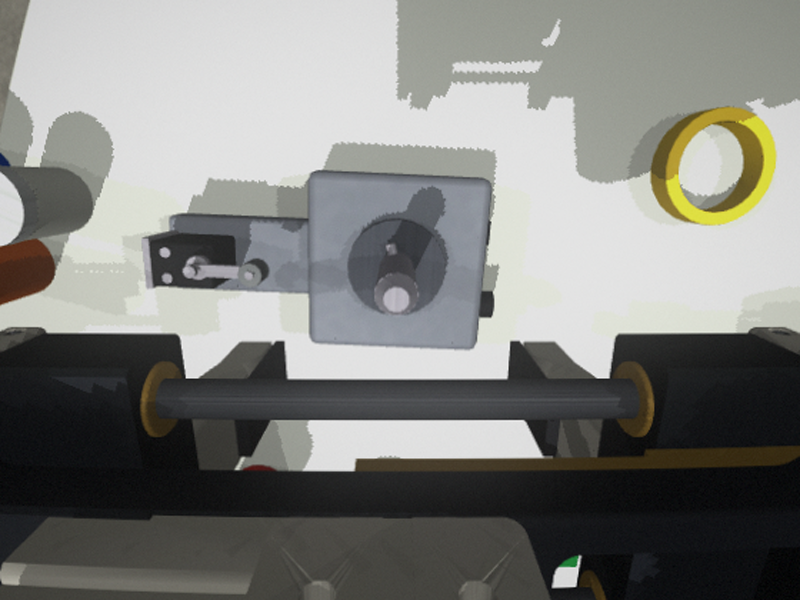

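The wrist view shows the spindle top at about (277.6,209.3) in native pixels, one pin end at (273.7,173.6), and the roller top at (175,189).

```bash
python3 - <<'E'
from h import *;import pickle
c=pickle.load(open('c1.pkl','rb'));im=cv2.imread('pics/w1.png').mean(2)
def blob(x,y,r,t):
    m=np.zeros(im.shape,np.uint8);s=np.s_[y-r:y+r+1,x-r:x+r+1];m[s]=im[s]>t
    n,l,st,ce=cv2.connectedComponentsWithStats(m);k=l[y,x];return ce[k],st[k]
for t in(150,170,190):
    b,st=blob(277,209,14,t);print(t,b,st,plane(c,[b],.152)[0] )
for t in(110,130,150):
    b,st=blob(274,173,6,t);print('pin',b,st);p=plane(c,[b],.068)[0];print(p)
    b,st=blob(175,190,8,t);r=plane(c,[b],.115)[0];print('rol',b,st,r)
s=plane(c,[[277.6,209.3]],.152)[0]
print(np.degrees(np.arctan2(*(p-s)[[1,0]])),np.hypot(*(p-s)[:2]),np.degrees(np.arctan2(*(r-s)[[1,0]])),np.hypot(*(r-s)[:2]))
print(im[168:180,266:282].astype(int));go((.467,-.252,.25,-80))
E
```

```text
150 [276.82113821 209.38211382] [268 201  18  18 246] [0.59385285 0.158075   0.152     ]
170 [276.99553571 209.46428571] [269 202  17  16 224] [0.59368436 0.15807865 0.152     ]
190 [279.50024661 209.49981717] [     0      0    560    420 235188] [0.59169746 0.15719435 0.152     ]
pin [273.13793103 173.4137931 ] [270 171   7   7  29]
[0.60538027 0.14329104 0.068     ]
rol [173.92574257 191.76732673] [167 182  17  17 202] [0.68890036 0.19368587 0.115     ]
pin [279.50024023 209.5011076 ] [     0      0    560    420 235193]
[0.58123623 0.17832387 0.068     ]
rol [279.55614591 209.50849303] [     0      0    560    420 235075] [0.5870356  0.16648556 0.115     ]
pin [279.50010417 209.50047407] [     0      0    560    420 235197]
[0.58123669 0.17832324 0.068     ]
rol [279.51217614 209.50192412] [     0      0    560    420 235173] [0.58707814 0.16649777 0.115     ]
120.29243619372505 0.02385675124893478 125.21263933934438 0.010738968948286423
[[ 86  90  89  89  87  65  53  61  60  59  58  57  61  61  59  60]
 [ 89  90  86  85  87  73  57  59  62  63  60  56  60  62  60  60]
 [ 86  86  82  78  82  75  73  76  83  83  73  59  56  59  58  57]
 [ 80  82  81  79 100 115 137 116 117 109  90  63  54  56  56  57]
 [ 83  80  80  79 130 158 162 130 128 113  98  69  54  56  59  58]
 [ 86  82  79  79 118 151 123 115 121 115 102  71  57  56  55  55]
 [ 83  81  80  80 101 143 119 111 120 119 106  79  58  54  55  54]
 [ 84  80  79  79  81 117 109 110 115 127 110  90  64  58  55  56]
 [ 88  84  80  79  66  80  96 108 115 128 112  95  64  60  59  58]
 [ 91  85  80  80  59  80  93 107 106 111 100  84  68  63  61  61]
 [ 86  84  80  73  61  77  84  89  81  80  73  62  64  65  65  62]
 [ 84  81  76  65  65  66  68  63  63  63  61  61  63  62  62  63]]
shift [0.3186, 0.2878, -0.0008] turn [0.06, 0.0, 14.91]
```

```bash
python3 -m pendant '[[1,[0.03,0.027,0],[0,0,2]],[1,[0.06,0.054,0],[0,0,4]],[1,[0.09,0.081,0],[0,0,6]],[1,[0.12,0.108,0],[0,0,8]],[1,[0.15,0.136,0],[0,0,10]],[1,[0.18,0.163,0],[0,0,12]],[1,[0.21,0.19,0],[0,0,14]],[1,[0.24,0.217,0],[0,0,14.9]],[1,[0.27,0.244,0],[0,0,14.9]],[1,[0.295,0.267,0],[0,0,14.9]]]' && python3 -m pendant '[[1,[0.024,0.013,0.02],[0,0,0]],[1,[0.024,0.013,0.04],[0,0,0]],[1,[0.024,0.013,0.05],[0,0,0]],[1,[0.024,0.013,0.05],[0,0,0]]]'
python3 - <<'E'
from h import *;import pickle
o=sensors.get_obs();c=cam('wrist');im=viewer.snapshot('wrist')[:,:,::-1]
cv2.imwrite('pics/w2.png',im);cv2.imwrite('pics/w2b.png',cv2.resize(im,(800,600),interpolation=cv2.INTER_CUBIC));pickle.dump(c,open('c2.pkl','wb'))
print(proj(c,[[.4666,-.2517,.1]]))
E
```

```text
clock: 2.62
tool_pos: [0.4755, -0.2222, 0.25]
orientation: [-180.0, -0.0, -79.8]
force: [-0.1, 0.1, -1.3]
opening: 0.0877
gripper_force: 0.0
clock: 2.95
tool_pos: [0.4666, -0.2462, 0.1974]
orientation: [179.8, 0.1, -79.9]
force: [-0.5, 0.3, -0.2]
opening: 0.0877
gripper_force: 0.0
[[277.56267679 202.09066351]]
```

View pics/w2b.png

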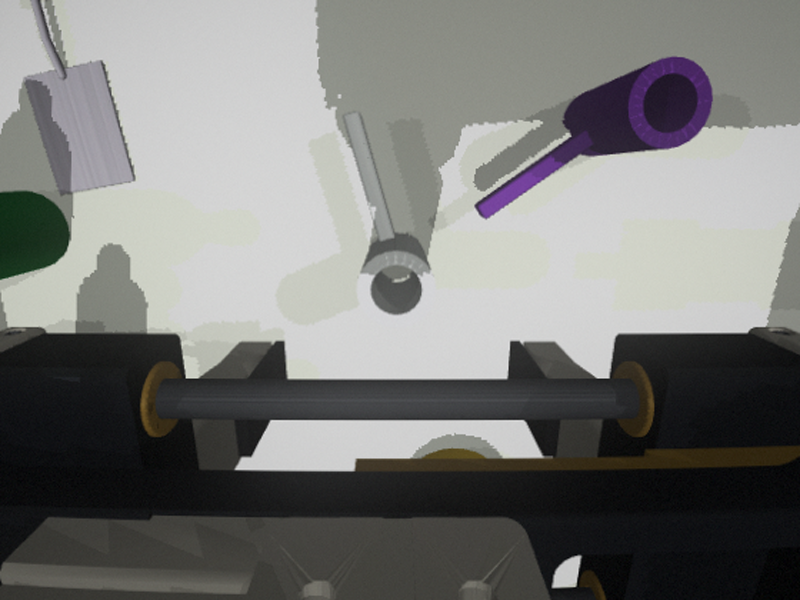

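The wrist view shows the sleeve bore at about (277.2,202.3), which matches the prediction, and the arm tip at (249,80).

```bash
python3 - <<'E'
from h import *;import pickle
c=pickle.load(open('c2.pkl','rb'))
s=plane(c,[[277.2,202.3]],.1)[0];t=plane(c,[[249,80]],.043)[0];print(s,t,np.degrees(np.arctan2(*(t-s)[[1,0]])),np.hypot(*(t-s)[:2]))
go((s[0],s[1],.058,-80))
E
```

```text
[ 0.46687588 -0.25146113  0.1       ] [ 0.51214129 -0.35161831  0.043     ] -65.67970883164787 0.10991095668754923
shift [0.0051, 0.0014, 0.141] turn [0.11, 0.04, 0.17]
```

```bash
python3 -m pendant '[[1,[0.005,0.001,0.03],[0,0,0]],[1,[0.005,0.001,0.06],[0,0,0]],[1,[0.005,0.001,0.09],[0,0,0]],[1,[0.005,0.001,0.11],[0,0,0]],[1,[0.005,0.001,0.13],[0,0,0]],[1,[0.005,0.001,0.141],[0,0,0]],[1,[0.005,0.001,0.141],[0,0,0]]]' && python3 -m pendant '[[-1,[0,0,0],[0,0,0]],[-1,[0,0,0],[0,0,0]],[-1,[0,0,0],[0,0,0]],[-1,[0,0,0],[0,0,0]],[-1,[0,0,0],[0,0,0]],[-1,[0,0,0],[0,0,0]],[-1,[0,0,0],[0,0,0]],[-1,[0,0,0],[0,0,0]]]'
```

```text
clock: 3.58
tool_pos: [0.4678, -0.251, 0.0573]
orientation: [179.9, 0.1, -79.8]
force: [-0.3, 0.1, 0.7]
opening: 0.0876
gripper_force: 0.0
clock: 4.25
tool_pos: [0.4681, -0.2525, 0.0589]
orientation: [-180.0, -0.0, -79.9]
force: [-0.6, 0.4, 3.2]
opening: 0.0477
gripper_force: 30.0
```

```bash
python3 -m pendant '[[-1,[0,0,-0.02],[0,0,0]],[-1,[0,0,-0.05],[0,0,0]],[-1,[0,0,-0.08],[0,0,0]],[-1,[0,0,-0.11],[0,0,0]],[-1,[0,0,-0.14],[0,0,0]],[-1,[0,0,-0.17],[0,0,0]],[-1,[0,0,-0.19],[0,0,0]],[-1,[0,0,-0.2],[0,0,0]],[-1,[0,0,-0.2],[0,0,0]]]' && python3 - <<'E'
from h import *;import pickle
o=sensors.get_obs();c=cam('wrist');im=viewer.snapshot('wrist')[:,:,::-1]
cv2.imwrite('pics/w3.png',im);pickle.dump((c,o),open('c3.pkl','wb'))
cv2.imwrite('pics/w3b.png',cv2.resize(im[60:300,190:370],None,fx=2.5,fy=2.5,interpolation=cv2.INTER_CUBIC))
go((.5936,.1573,.262,-68))
E
```

```text
clock: 5.0
tool_pos: [0.4685, -0.2525, 0.2602]
orientation: [-179.8, -0.1, -79.9]
force: [0.6, 0.2, -3.7]
opening: 0.0478
gripper_force: 30.0
shift [-0.3811, -0.1956, -0.0035] turn [-0.04, 0.03, -11.92]
```

View pics/w3b.png

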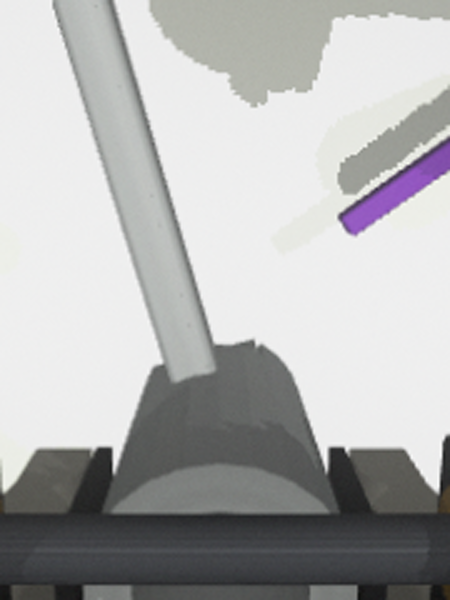

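The crop shows the held sleeve. The arm's left edge runs from (57,0) to (172,380) in crop pixels, and the top rim's front edge is at (222,463).

```bash
python3 - <<'E'
from h import *;import pickle
c,o=pickle.load(open('c3.pkl','rb'));z=o['tool_pos'][2];b=z-.0589
f=lambda x,y,h:plane(c,[[190+x/2.5,60+y/2.5]],b+h)[0]
R=Ro.from_euler('xyz',o['orientation'],degrees=True)
for P in(((57,0),(172,380)),((110,0),(215,372))):
    a=[f(*q,.043) for q in P];d=a[0]-a[1];print(np.degrees(np.arctan2(d[1],d[0])),[R.inv().apply(q-o['tool_pos']).round(4) for q in a])
print('rim front in tool',R.inv().apply(f(222,463,.1)-o['tool_pos']))
E
```

```text
-64.43622458805399 [array([ 0.1038, -0.0336,  0.0161]), array([ 0.0203, -0.0105,  0.016 ])]
-64.72565933148344 [array([ 0.1038, -0.0224,  0.0161]), array([ 0.0223, -0.0002,  0.0159])]
rim front in tool [ 0.02255359  0.00123963 -0.0410817 ]
```

```bash
python3 -m pendant '[[-1,[-0.02,-0.01,0],[0,0,-2]],[-1,[-0.055,-0.028,0],[0,0,-4]],[-1,[-0.09,-0.046,0],[0,0,-6]],[-1,[-0.125,-0.064,0],[0,0,-8]],[-1,[-0.16,-0.082,0],[0,0,-10]],[-1,[-0.195,-0.1,0],[0,0,-12]],[-1,[-0.23,-0.118,0],[0,0,-12.6]],[-1,[-0.265,-0.136,0],[0,0,-12.6]],[-1,[-0.3,-0.154,0],[0,0,-12.6]],[-1,[-0.33,-0.17,0],[0,0,-12.6]]]' && python3 - <<'E'
from h import *
go((.594,.1566,.23,-67.3))
E
```

```text
clock: 5.88
tool_pos: [0.5765, 0.1046, 0.2555]
orientation: [179.8, 0.0, -67.3]
force: [0.5, -0.1, -2.6]
opening: 0.0478
gripper_force: 30.0
shift [-0.0412, -0.0363, 0.0254] turn [0.23, 0.03, 0.03]
```

```bash
python3 -m pendant '[[-1,[-0.02,-0.018,0],[0,0,0]],[-1,[-0.041,-0.036,0.005],[0,0,0]],[-1,[-0.041,-0.036,0.02],[0,0,0]],[-1,[-0.041,-0.036,0.025],[0,0,0]],[-1,[-0.041,-0.036,0.025],[0,0,0]],[-1,[-0.041,-0.036,0.025],[0,0,0]]]' && python3 - <<'E'
from h import *
go((.594,.1566,.23,-67.3))
im=viewer.snapshot('side')[:,:,::-1];t=viewer.snapshot('top')[:,:,::-1]
a=cv2.resize(im[90:240,230:350],None,fx=4,fy=4,interpolation=cv2.INTER_CUBIC)
cv2.imwrite('pics/s4.png',a)
E
```

```text
clock: 6.38
tool_pos: [0.5939, 0.153, 0.2321]
orientation: [179.8, -0.0, -67.3]
force: [-0.8, -0.0, -3.0]
opening: 0.0481
gripper_force: 30.0
shift [-0.0032, -0.0015, 0.0021] turn [0.18, -0.03, -0.03]
```

View pics/s4.png

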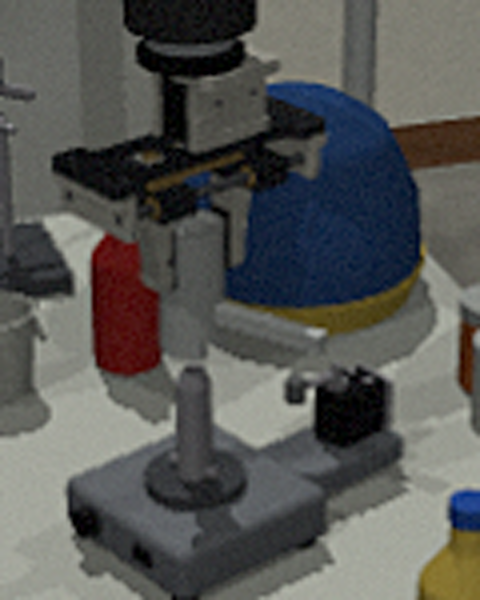

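The side view shows the sleeve's lower rim centred near crop x=184 and the spindle top at x=195. I'll quantify that offset.

```bash
python3 - <<'E'
from h import *
s=cam('side');g=viewer.snapshot('side').mean(2)
o=sensors.get_obs();p=np.array(o['tool_pos'])
print(p,'pred sleeve axis z .21,.19',proj(s,[[p[0],p[1],.21],[p[0],p[1],.19],[p[0],p[1],.173]]),'spindle .14,.12,.1',proj(s,[[.5935,.1575,z] for z in(.14,.12,.1)]))
for r in(162,165,168,171,174,177,184,188,192,196,200):print(r,g[r,264:294].astype(int).tolist())
E
```

```text
[0.59488572 0.15332548 0.23421176] pred sleeve axis z .21,.19 [[278.45636628 165.55058202]
 [278.53838174 171.57355578]
 [278.60710959 176.62880757]] spindle .14,.12,.1 [[277.89348172 185.70858477]
 [277.97685309 191.44228492]
 [278.05899442 197.09824654]]
162 [42, 32, 27, 33, 34, 52, 71, 70, 67, 61, 70, 78, 77, 80, 80, 82, 75, 78, 78, 76, 71, 69, 49, 31, 28, 32, 35, 29, 34, 34]
165 [30, 37, 42, 38, 34, 39, 59, 75, 75, 66, 79, 76, 81, 81, 81, 79, 74, 83, 77, 74, 88, 103, 98, 91, 80, 79, 60, 34, 29, 23]
168 [37, 41, 38, 39, 24, 32, 59, 78, 83, 89, 93, 91, 98, 93, 88, 81, 78, 73, 76, 75, 82, 93, 99, 92, 94, 98, 102, 103, 107, 114]
171 [35, 39, 35, 25, 26, 27, 60, 86, 81, 89, 88, 93, 91, 91, 91, 89, 86, 84, 78, 69, 69, 65, 74, 77, 76, 86, 96, 99, 98, 99]
174 [40, 42, 41, 30, 35, 43, 61, 82, 88, 91, 92, 95, 94, 94, 95, 89, 89, 82, 74, 69, 74, 72, 74, 74, 69, 71, 70, 73, 68, 67]
177 [41, 40, 32, 30, 25, 26, 69, 102, 77, 85, 88, 88, 94, 87, 84, 94, 72, 71, 121, 133, 115, 98, 64, 63, 71, 72, 76, 71, 69, 72]
184 [85, 84, 85, 87, 88, 87, 81, 84, 95, 124, 122, 80, 86, 82, 82, 81, 66, 54, 107, 152, 145, 143, 147, 142, 143, 147, 144, 143, 150, 145]
188 [101, 104, 99, 93, 97, 88, 78, 77, 85, 77, 56, 69, 73, 74, 72, 68, 64, 53, 78, 132, 150, 143, 144, 145, 143, 142, 150, 156, 156, 163]
192 [91, 96, 103, 100, 100, 108, 97, 101, 134, 156, 72, 61, 71, 70, 68, 68, 63, 51, 71, 133, 164, 164, 163, 165, 160, 167, 159, 163, 161, 162]
196 [163, 164, 168, 160, 141, 151, 170, 167, 170, 150, 67, 64, 68, 75, 75, 67, 59, 58, 57, 91, 127, 153, 169, 167, 163, 163, 162, 160, 165, 161]
200 [166, 165, 160, 145, 144, 123, 102, 91, 98, 95, 76, 66, 67, 74, 76, 72, 60, 56, 60, 81, 102, 99, 97, 96, 90, 88, 110, 145, 160, 170]
```

The side view agrees with the estimates: sleeve at 278.6, spindle at 278.0. I'll shift by (-3.3,-1) mm and descend gently.

```bash
python3 -m pendant '[[-1,[-0.0033,-0.001,0],[0,0,0]],[-1,[-0.0033,-0.001,0.005],[0,0,0]],[-1,[-0.0033,-0.001,0.01],[0,0,0]],[-1,[-0.0033,-0.001,0.015],[0,0,0]],[-1,[-0.0033,-0.001,0.02],[0,0,0]],[-1,[-0.0033,-0.001,0.025],[0,0,0]],[-1,[-0.0033,-0.001,0.025],[0,0,0]],[-1,[-0.0033,-0.001,0.025],[0,0,0]]]'
```

```text
clock: 7.2
tool_pos: [0.5942, 0.1573, 0.208]
orientation: [179.9, -0.0, -67.3]
force: [0.1, -0.4, -2.9]
opening: 0.0471
gripper_force: 30.0
```

```bash
python3 -m pendant '[[-1,[0,0,0.004],[0,0,0]],[-1,[0,0,0.008],[0,0,0]],[-1,[0,0,0.012],[0,0,0]],[-1,[0,0,0.014],[0,0,0]],[-1,[0,0,0.014],[0,0,0]]]'; python3 -c "
from plant import sensors;o=sensors.get_obs();print(o['tool_pos'],o['force'],o['moment'])"
```

```text
clock: 7.62
tool_pos: [0.594, 0.1573, 0.1938]
orientation: [179.9, -0.0, -67.3]
force: [-1.6, 0.9, -4.0]
opening: 0.0477
gripper_force: 30.0
[0.59397772 0.15729239 0.1937534 ] [-1.58711928  0.86429616 -4.04695487] [0.03454532 0.02718876 0.01409849]
```

```bash
python3 -m pendant '[[-1,[0,0,0.005],[0,0,0]],[-1,[0,0,0.01],[0,0,0]],[-1,[0,0,0.015],[0,0,0]],[-1,[0,0,0.02],[0,0,0]],[-1,[0,0,0.025],[0,0,0]],[-1,[0,0,0.03],[0,0,0]],[-1,[0,0,0.035],[0,0,0]],[-1,[0,0,0.04],[0,0,0]],[-1,[0,0,0.045],[0,0,0]],[-1,[0,0,0.05],[0,0,0]]]'; python3 -c "
from plant import sensors;o=sensors.get_obs();print(o['tool_pos'],o['force'],o['moment'])"
```

```text
clock: 8.45
tool_pos: [0.5944, 0.1574, 0.1441]
orientation: [180.0, -0.0, -67.3]
force: [0.4, -0.3, -3.8]
opening: 0.0473
gripper_force: 30.0
[0.59436242 0.15743141 0.14405202] [ 0.40286622 -0.25092879 -3.84831525] [ 0.03770516 -0.00157646 -0.02659462]
```

```bash
python3 -m pendant '[[-1,[0,0,0.003],[0,0,0]],[-1,[0,0,0.006],[0,0,0]],[-1,[0,0,0.009],[0,0,0]],[-1,[0,0,0.012],[0,0,0]],[-1,[0,0,0.013],[0,0,0]],[-1,[0,0,0.014],[0,0,0]],[-1,[0,0,0.015],[0,0,0]],[-1,[0,0,0.016],[0,0,0]],[-1,[0,0,0.017],[0,0,0]],[-1,[0,0,0.017],[0,0,0]]]'; python3 -c "
from plant import sensors;o=sensors.get_obs();print(o['tool_pos'],o['force'],o['moment'])"
```

```text
clock: 9.28
tool_pos: [0.5943, 0.1574, 0.1274]
orientation: [180.0, 0.0, -67.3]
force: [0.2, 0.0, -3.9]
opening: 0.048
gripper_force: 30.0
[0.59427677 0.1574405  0.12741464] [ 0.23237138  0.03281739 -3.92861336] [0.04428504 0.02680987 0.01259095]
```

```bash
python3 -m pendant '[[-1,[0,0,0.001],[0,0,0]],[-1,[0,0,0.002],[0,0,0]],[-1,[0,0,0.003],[0,0,0]],[-1,[0,0,0.004],[0,0,0]],[-1,[0,0,0.005],[0,0,0]],[-1,[0,0,0.005],[0,0,0]]]'; python3 -c "
from plant import sensors;o=sensors.get_obs();print(o['tool_pos'],o['force'],o['moment'])"
```

```text
clock: 9.78
tool_pos: [0.5942, 0.1574, 0.1223]
orientation: [180.0, 0.0, -67.3]
force: [0.7, -0.3, -2.9]
opening: 0.048
gripper_force: 30.0
[0.59422498 0.1573933  0.12227913] [ 0.68648448 -0.26895678 -2.92270001] [0.07288639 0.03307467 0.00243329]
```

Already inside the notch depth. I'll continue to the seat in half-millimetre steps.

```bash
python3 -m pendant '[[-1,[0,0,0.0007],[0,0,0]],[-1,[0,0,0.0014],[0,0,0]],[-1,[0,0,0.002],[0,0,0]],[-1,[0,0,0.0025],[0,0,0]],[-1,[0,0,0.0025],[0,0,0]]]'; python3 -c "
from plant import sensors;o=sensors.get_obs();print(o['tool_pos'],o['force'],o['moment'])"
```

```text
clock: 10.2
tool_pos: [0.5943, 0.1574, 0.1199]
orientation: [180.0, -0.0, -67.3]
force: [0.8, 0.5, -3.6]
opening: 0.0476
gripper_force: 30.0
[0.59429729 0.15739617 0.11992495] [ 0.78306347  0.49173923 -3.5875325 ] [ 0.06196017 -0.04495781 -0.01468585]
```

```bash
python3 -m pendant '[[-1,[0,0,0.0005],[0,0,0]],[-1,[0,0,0.001],[0,0,0]],[-1,[0,0,0.0015],[0,0,0]],[-1,[0,0,0.0015],[0,0,0]]]'; python3 -c "
from plant import sensors;o=sensors.get_obs();print(o['tool_pos'],o['force'],o['moment'])"
```

```text
clock: 10.53
tool_pos: [0.5944, 0.1575, 0.119]
orientation: [-180.0, -0.0, -67.3]
force: [-1.3, -0.3, 1.4]
opening: 0.0474
gripper_force: 30.0
[0.59441485 0.15746345 0.11898505] [-1.32055105 -0.28683723  1.4228407 ] [ 0.02993753  0.6358494  -0.02512804]
```

```bash
python3 -m pendant '[[0.3,[0,0,0],[0,0,0]],[0.3,[0,0,0],[0,0,0]],[0.3,[0,0,0],[0,0,0]],[0.3,[0,0,0],[0,0,0]],[0.3,[0,0,0],[0,0,0]],[0.3,[0,0,0],[0,0,0]]]'; python3 - <<'E'
from h import *
o=sensors.get_obs();print(o['tool_pos'],o['force'],o['moment'])
s=viewer.snapshot('side')[:,:,::-1];t=viewer.snapshot('top')[:,:,::-1]
z=lambda i,x,y,w,h,f:cv2.resize(i[y:y+h,x:x+w],None,fx=f,fy=f,interpolation=cv2.INTER_CUBIC)
cv2.imwrite('pics/h5.png',np.hstack([z(s,240,120,100,125,4),z(t,195,120,80,100,5)]))
E
```

```text
clock: 11.03
tool_pos: [0.5944, 0.1575, 0.1186]
orientation: [-180.0, -0.0, -67.3]
force: [0.3, -0.2, -0.1]
opening: 0.0569
gripper_force: 0.0
[0.59443608 0.15749196 0.11860384] [ 0.27921293 -0.20738899 -0.0854167 ] [ 0.04744422 -0.00835534  0.07200514]
```

View pics/h5.png

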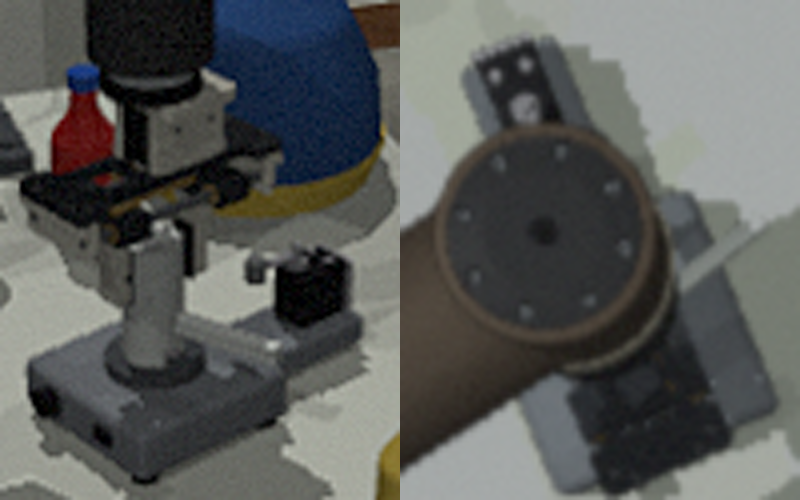

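The sleeve sits home on the seat. Next I'll regrip it and swing most of the way.

```bash
python3 -m pendant '[[-1,[0,0,0],[0,0,0]],[-1,[0,0,0],[0,0,0]],[-1,[0,0,0],[0,0,0]],[-1,[0,0,0],[0,0,0]],[-1,[0,0,0],[0,0,0]]]' && python3 -m pendant '[[-1,[0,0,0],[0,0,-3]],[-1,[0,0,0],[0,0,-8]],[-1,[0,0,0],[0,0,-13]],[-1,[0,0,0],[0,0,-18]],[-1,[0,0,0],[0,0,-23]],[-1,[0,0,0],[0,0,-28]],[-1,[0,0,0],[0,0,-33]],[-1,[0,0,0],[0,0,-38]],[-1,[0,0,0],[0,0,-43]],[-1,[0,0,0],[0,0,-45]]]'; python3 -c "
from plant import sensors;o=sensors.get_obs();print(o['tool_pos'],o['force'],o['moment'])"
```

```text
clock: 11.55
tool_pos: [0.5943, 0.1575, 0.1185]
orientation: [180.0, 0.0, -67.3]
force: [-0.0, -1.2, -0.2]
opening: 0.0475
gripper_force: 30.0
clock: 12.38
tool_pos: [0.5949, 0.1579, 0.1186]
orientation: [-179.9, -0.0, -22.0]
force: [1.8, 0.7, -1.7]
opening: 0.0476
gripper_force: 30.0
[0.59486377 0.15786135 0.11858185] [ 1.83508134  0.65256926 -1.72077494] [ 0.39627488 -0.62891889 -0.25318961]
```

```bash
python3 -m pendant '[[-1,[0,0,0],[0,0,-4]],[-1,[0,0,0],[0,0,-8]],[-1,[0,0,0],[0,0,-12]],[-1,[0,0,0],[0,0,-14]],[-1,[0,0,0],[0,0,-14]]]'; python3 - <<'E'
from h import *;import pickle
o=sensors.get_obs();print(o['orientation'],o['force'],o['moment'])
c=cam('wrist');im=viewer.snapshot('wrist')[:,:,::-1];pickle.dump(c,open('c6.pkl','wb'))
cv2.imwrite('pics/w6.png',im);cv2.imwrite('pics/w6b.png',cv2.resize(im[0:240,140:440],None,fx=2.5,fy=2.5,interpolation=cv2.INTER_CUBIC))
E
```

```text
clock: 12.8
tool_pos: [0.5949, 0.1579, 0.1186]
orientation: [-179.9, -0.1, -8.2]
force: [1.9, 1.3, -1.2]
opening: 0.0476
gripper_force: 30.0
[-1.79945081e+02 -5.30975293e-02 -8.21897893e+00] [ 1.91164154  1.28190478 -1.15033471] [ 0.61886059 -0.75709906 -0.14609674]
```

View pics/w6b.png

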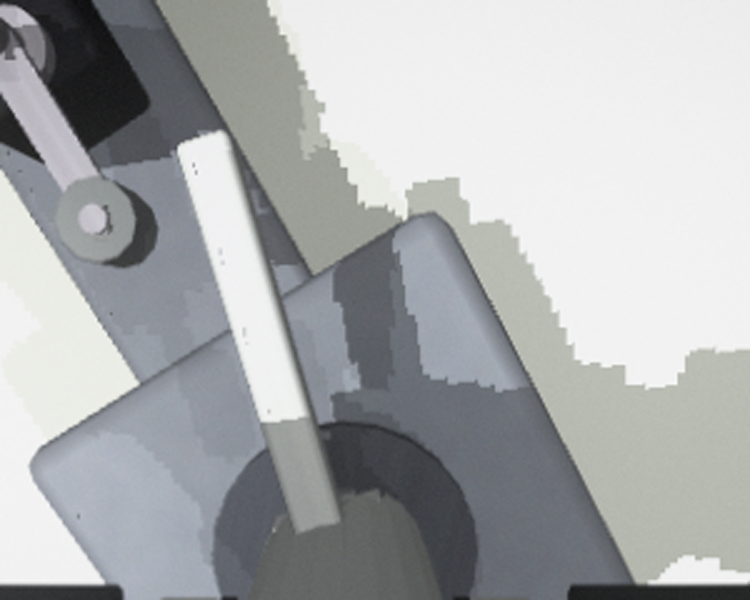

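The wrist view shows the roller top at crop (93,219) and the arm's centreline from (204,141) to (318,527), still clear of the roller.

```bash
python3 - <<'E'
from h import *;import pickle
c=pickle.load(open('c6.pkl','rb'));f=lambda x,y,h:plane(c,[[140+x/2.5,y/2.5]],h)[0]
A=lambda v:np.degrees(np.arctan2(v[1],v[0]))
a=f(204,141,.103);b=f(318,527,.103);r=f(93,219,.105);s=np.array([.5937,.1578,.1])
print('arm',A(a-b),A(a-s),np.hypot(*(a-s)[:2]),'roller',r,A(r-s),np.hypot(*(r-s)[:2]))
E
```

```text
arm 7.230598202728714 7.413294834823675 0.11003922176270614 roller [0.69078696 0.19801196 0.105     ] 22.49860210404081 0.10508510477835599
```

```bash
python3 -m pendant '[[-1,[0,0,0],[0,0,-3]],[-1,[0,0,0],[0,0,-6]],[-1,[0,0,0],[0,0,-8]],[-1,[0,0,0],[0,0,-9]],[-1,[0,0,0],[0,0,-10]],[-1,[0,0,0],[0,0,-11]],[-1,[0,0,0],[0,0,-11.5]],[-1,[0,0,0],[0,0,-11.5]],[-1,[0,0,0],[0,0,-11.5]]]'; python3 - <<'E'
from h import *;import pickle
o=sensors.get_obs();print(o['orientation'],o['force'],o['moment'])
c=cam('wrist');im=viewer.snapshot('wrist')[:,:,::-1];pickle.dump(c,open('c7.pkl','wb'))
cv2.imwrite('pics/w7.png',im);cv2.imwrite('pics/w7b.png',cv2.resize(im[0:240,140:440],None,fx=2.5,fy=2.5,interpolation=cv2.INTER_CUBIC))
E
```

```text
clock: 13.6
tool_pos: [0.5948, 0.1579, 0.1186]
orientation: [-180.0, -0.0, 3.2]
force: [3.3, 3.4, -3.3]
opening: 0.0481
gripper_force: 30.0
[-1.79966665e+02 -4.95015275e-02  3.17388688e+00] [ 3.33128061  3.40592393 -3.3204034 ] [ 1.58352631 -1.47294491 -0.34121049]
```

View pics/w7b.png

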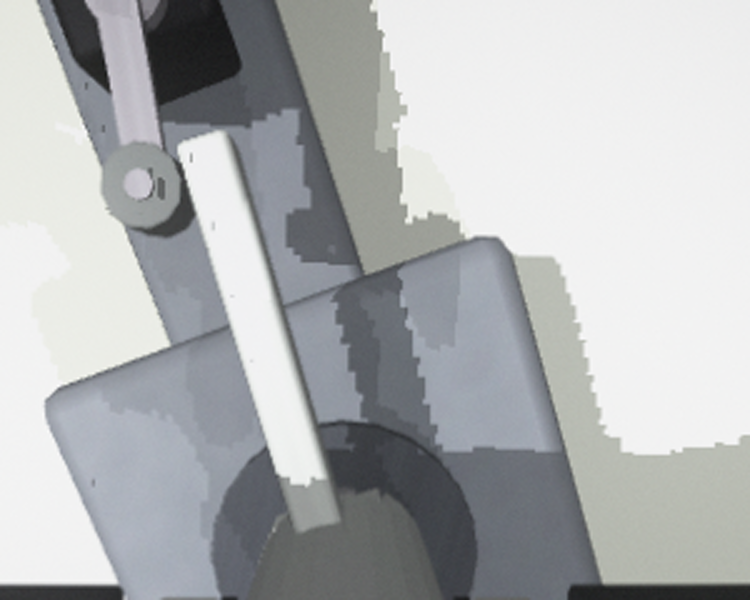

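The wrist view shows the arm's side touching the roller, at crop (138,184), with the lever deflected.

```bash
python3 - <<'E'
from h import *;import pickle
c=pickle.load(open('c7.pkl','rb'));f=lambda x,y,h:plane(c,[[140+x/2.5,y/2.5]],h)[0]
r=f(138,184,.105);s=np.array([.5937,.1578,.105]);t=np.radians(22.5);u=np.array([np.cos(t),np.sin(t)]);n=np.array([-u[1],u[0]])
d=(r-s)[:2];print(r,d@u,d@n,'lever',np.arctan2(d@n,.15-d@u))
a=f(204,141,.103);print('arm',np.degrees(np.arctan2(*(a-s)[[1,0]])))
E
```

```text
[0.68827235 0.20657735 0.105     ] 0.10603973969586931 0.008873122842413168 lever 0.19916818258413535
arm 18.75485866132667
```

```bash
python3 -m pendant '[[-1,[0,0,0],[0,0,0]],[-1,[0,0,0],[0,0,0]],[-1,[0,0,0],[0,0,0]],[0.5,[0,0,0],[0,0,0]],[0.5,[0,0,0],[0,0,0]],[0.5,[0,0,0],[0,0,0]],[0.5,[0,0,0],[0,0,0]],[0.5,[0,0,0],[0,0,0]],[0.5,[0,0,0],[0,0,0]]]' && python3 -m pendant '[[0.5,[0,0,-0.01],[0,0,0]],[0.5,[0,0,-0.03],[0,0,0]],[0.5,[0,0,-0.06],[0,0,0]],[0.5,[0,0,-0.09],[0,0,0]],[0.5,[0,0,-0.11],[0,0,0]],[0.5,[0,0,-0.12],[0,0,0]],[0.5,[0,0,-0.12],[0,0,0]]]'; python3 - <<'E'
from h import *;import pickle
c=cam('wrist');im=viewer.snapshot('wrist')[:,:,::-1];pickle.dump(c,open('c8.pkl','wb'))
cv2.imwrite('pics/w8.png',im);cv2.imwrite('pics/w8b.png',cv2.resize(im[60:260,160:400],None,fx=3,fy=3,interpolation=cv2.INTER_CUBIC))
E
```

```text
clock: 14.4
tool_pos: [0.5942, 0.1572, 0.1186]
orientation: [180.0, 0.0, 3.2]
force: [-0.5, 0.1, -0.1]
opening: 0.0655
gripper_force: 0.0
clock: 14.98
tool_pos: [0.5955, 0.1579, 0.242]
orientation: [-179.9, -0.3, 3.2]
force: [0.2, 0.1, -0.1]
opening: 0.0661
gripper_force: 0.0
```

View pics/w8b.png

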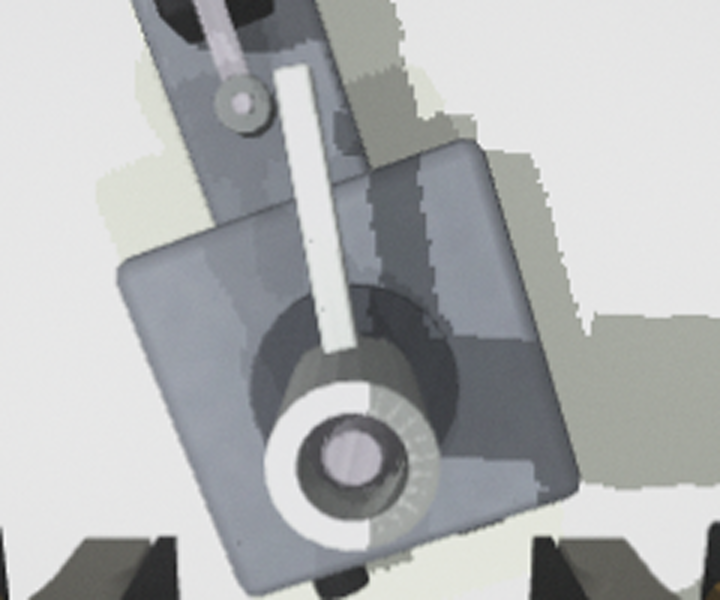

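The final view shows the sleeve upright and concentric on the spindle, with its arm beside the roller at crop (243,103) and the gripper clear. Handing in.

```bash
python3 -c "
from plant import workorder;print(workorder.close_job())"
```

```text
the job is handed in; nothing more can be done
None
```

I handed the job in at about 15 s with no verdict shown: the sleeve dropped home over the pin, the arm held the roller lever at about 0.2 rad (past the 0.12 click, well below 0.42), and the gripper let go with the arm beside the roller; I did not re-measure the bottles, tape or cup, but no move went near them.

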